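# Slip-test the rubber-soled V supports

## Robot

A 6-joint arm with a two-finger parallel gripper is mounted at the origin on a cart in front of the work surface, level with it; the furniture and walls round the work are solid. World frame = base frame: x ahead of the robot, y to its left, z up, the work surface at z = 0. Lengths are in m, angles in rad, forces in N, time in s.
With the tool pointing down it reaches from about 0.3 to 0.875 m from the base axis. Payload 4.2 kg.
Tool frame: the origin (TCP) lies midway between the tips of the shut fingers; the grasp point (between the pads) lies 19 mm behind it (grip_depth is the distance from the TCP to the grasp point, in m); z points along the fingers, y is the line along which they close (so a half turn about z gives the same grasp; the last joint's range is limited). The gripper opens to 85 mm and grips with 20 to 120 N. Pads are 22 mm wide; open, the fingers measure 114 mm over their backs; the gripper's body (76 mm by 85 mm) begins 54 mm behind the grasp point. The pads swing forward as they close: fully open they stand 13 mm farther back than shut.
Start: joints at [1.182, 0.32, 1.565, -0, 1.257, -0.02], TCP at [0.207, 0.536, 0.231] pointing down, gripper open.
Joint ranges: [-3.11, 3.11], [-0.84, 2.01], [0.21, 2.61], [-1.34, 4.49], [0.05, 2.63], [-2.56, 2.56]. Speed limits (rad/s): [2.57, 2.57, 3.14, 3.14, 3.14, 3.14].

## Interface

Orientations are given as a unit quaternion [x, y, z, w].
In Python, from workcell import read_state, grab_frame, camera_model, close_job, grip_depth gives the robot as it stands.
- The arm moves only by the shell command python3 -m pendant 'ROWS' [OPENING] [FORCE]. ROWS is JSON, a list of rows, each a list of 6 numbers: the shift along the tool's x, y, z in units of 40 mm (1.0 is 40 mm), then the turn, a rotation vector about the tool's x, y, z in units of 6 degrees (1.0 is 6 degrees). In form: [[tx, ty, tz, rx, ry, rz], ...]. A call has 1 to 10 rows; each row is the pose to reach, as a shift and turn from the pose commanded when the call began, along the tool's axes at that moment; what a row does not reach only later rows make up. A row lasts 1/12 s, in which the tool goes at most 41.7 mm and 7.16 degrees, less where a joint would pass 70% of its speed; a pose out of reach is approached as far as the arm can. A call with a gripper value outside its range is refused whole. OPENING is the opening, from 0 (shut) to 1 (fully open), set as the call begins (- or left out, the last holds). The fingers move at their own pace and stop on an object; FORCE is the grip in N (left out, the last holds). Time passes only in rows, so rows that repeat a pose let the fingers close. It gives the time, the measured TCP pose, the force, the opening and the grip force at its end, in the units of the state.
- read_state(): the state, without advancing time (a new reading comes with each control period).
- grab_frame(name): name is "scene" or "side" or "wrist"; returns the picture (480x640x3 uint8, red, green, blue); there is no depth.
- camera_model(name): a dict with "fx", "fy", "cx", "cy" (pixels), "extrinsics" (4x4, takes a point from world to camera coordinates). Camera axes: x right, y down, z forward; pixel columns grow to the right and rows downward; lengths in m; the calibration is good to about 2 mm. A picture is of the moment at which its call begins: read the wrist's pose just before it. camera_model takes no time and is no camera call; for the wrist camera it gives the pose at the moment of the call.
- close_job(): hands the job in; it is judged then, once.
The state is a dict: "time_s": time; "qpos": joint angles; "qd": joint speeds; "tau": joint torques, N m; "tool_pos": TCP position; "eef_rot": TCP orientation; "force": force on the tool from outside, world axes, zero at the start; "moment": the same for the moment, N m; "opening": opening from 0.0 (shut) to 1.0 (fully open); "grip_force": force on a finger pad.
Only numpy, scipy, OpenCV 4.12 (cv2) and the standard library are available. Lean on these libraries where they do the work, as an engineer would, in place of code of your own. Each camera call takes 0.05 s, during which the arm holds its last target. There are 200 camera calls.

## Task

Check which of the rubber-soled V supports still grip: stand all of them side by side on the tester's plate, behind the start line, let go of them, then press the plunger right down to its stop and hold it until any support that slips has slid down to the stop bar. Let the plunger rise, then put the supports that held back in the low-rimmed steel tray and the ones that slid into the black bin for re-soling, each standing flat on its sole; leave the tools lying round the work where they are.

Things in the scene. Friction and masses are not known exactly. Their poses are not given: they have to be found in the camera images.
- support_1_mid (a point): V support: light aluminium V block 50 x 50 x 30 mm on a 5 mm black rubber sole, 35 mm high in all, about 0.13 kg; all look alike, only the slip test tells which soles still grip. This point is its centre, 17.5 mm above the sole's underside; z up; the V groove runs along its x; the two flat faces to grip (50 mm apart) face along its y. May be absent.
- support_2_mid (a point): V support: light aluminium V block 50 x 50 x 30 mm on a 5 mm black rubber sole, 35 mm high in all, about 0.13 kg; all look alike, only the slip test tells which soles still grip. This point is its centre, 17.5 mm above the sole's underside; z up; the V groove runs along its x; the two flat faces to grip (50 mm apart) face along its y. May be absent.
- support_3_mid (a point): V support: light aluminium V block 50 x 50 x 30 mm on a 5 mm black rubber sole, 35 mm high in all, about 0.13 kg; all look alike, only the slip test tells which soles still grip. This point is its centre, 17.5 mm above the sole's underside; z up; the V groove runs along its x; the two flat faces to grip (50 mm apart) face along its y. May be absent.
- support_4_mid (a point): V support: light aluminium V block 50 x 50 x 30 mm on a 5 mm black rubber sole, 35 mm high in all, about 0.13 kg; all look alike, only the slip test tells which soles still grip. This point is its centre, 17.5 mm above the sole's underside; z up; the V groove runs along its x; the two flat faces to grip (50 mm apart) face along its y. May be absent.
- support_5_mid (a point): V support: light aluminium V block 50 x 50 x 30 mm on a 5 mm black rubber sole, 35 mm high in all, about 0.13 kg; all look alike, only the slip test tells which soles still grip. This point is its centre, 17.5 mm above the sole's underside; z up; the V groove runs along its x; the two flat faces to grip (50 mm apart) face along its y. May be absent.
- plate_start (a point): slip tester: point on the top face of its tilting plate, in the middle of the start strip, 165 mm from the hinge, midway across. x points up the slope (roughly away from the robot), y across, z out of the plate. The smooth dark plate is 210 mm (x, from -165 to +45 mm of here) by 270 mm (y), with rails 6 mm high and 4 mm thick along its sides and far end; its top is 47 mm above the cart when level.
- plate_line (a point): middle of the white start line across the plate, 37 mm down the slope from plate_start (same axes). The supports are to stand beyond it, on the side away from the stop bar.
- plate_bar (a point): point on the plate's top at the foot of the stop bar, 157 mm down the slope from plate_start (same axes). The bar, 9 mm high and 8 mm thick, runs across the plate's low, hinged end; a support that has slid down rests against it, its centre about 25 mm up the slope from here.
- plunger_top (a point): centre of the top of the tester's plunger head: a black mushroom head, 44 mm across, on a sprung steel rod, on the stand beside the plate (at its left, +y side). 175 mm above the cart when up, 135 mm when fully down.
- plunger (a joint): how far the plunger is pressed, in m: 0 up, 0.040 down on its stop. Spring and load push it up with 5 to 16 N all the way, more with more supports on the plate; at the stop it turns solid. It turns a crank shaft that lifts the far end of the plate, to 18 degrees at the stop; let go, it rises and the plate comes level.
- tray_in (a point): middle of the floor of the flat grey steel tray with a low 12 mm rim, 140 mm (x) by 290 mm (y) outside, walls 3 mm, floor 2 mm above the cart: most supports start here (one may stand on the plate) and those that grip come back here. x and y along its sides.
- bin_in (a point): middle of the floor of the black plastic bin with 36 mm walls, 140 mm (x) by 290 mm (y) outside, walls and floor 4 mm: for supports to be re-soled. It starts empty. x and y along its sides.
- nozzle: copper gas nozzle 25 mm across, 58 mm high, standing behind the tester; bystander, origin at the centre of its underside
- clamp_bolt: ball-lock clamping bolt, 30 mm across, 56 mm high, standing on its knob behind the tester; bystander, origin at the centre of its underside
- hex_key: hex key 82 mm long lying behind the tester; bystander, origin at the centre of its underside

How it is judged:
By the outcome, as a careful person would: the job done as asked, in the order asked, and still so for the second after the job is handed in, with the robot touching nothing.
Of support_1, support_2, support_3, support_4, support_5 only 3 to 4 are there at a start; the rules pass over those that are not, and their reading is None.
At some moment in a run one of support_1, support_2, support_3, support_4, support_5 may be knocked a few centimetres aside while the robot is not near it.
Once in a run the grip may slacken for a moment while it holds something.
It also fails if it takes over 210 s, if anything falls off the work surface, if the arm or the gripper's body presses on something with over 40 N, if the wrist force passes 120 N, or if a joint passes its speed limit or range.

## Working session

There is one attempt and no reset: what is moved stays moved. The work goes in short steps, Python scripts to look and compute and a shell command to move; the robot and the scene stay as the last step left them, time stands still between calls to the robot, and variables do not carry over. Pictures are saved under pics/ and viewed, at most 14 in all, crops included, and the job is handed in when it is done.

```bash
ls; mkdir -p pics; python3 - <<'E'
from workcell import *
import cv2,numpy as np
s=read_state();print(s)
for n in("scene","side","wrist"):
    print(n,camera_model(n)); f=grab_frame(n); cv2.imwrite(f"pics/{n}0.png",f[:,:,::-1])
print(grip_depth)
E
```

```text
pics
{'time_s': 0.0, 'qpos': array([ 1.18201219e+00,  3.20277156e-01,  1.56571647e+00, -8.30947092e-06,
        1.25741155e+00, -2.00355634e-02]), 'qd': array([ 0.00219348, -0.00014007, -0.00066056,  0.00050737,  0.00094689,
       -0.00028391]), 'tau': array([-2.32078113e-03, -4.15513337e+01, -2.34163034e+01, -3.51396693e-04,
        8.35217535e-03,  1.33777073e-05]), 'tool_pos': array([0.20708852, 0.53587612, 0.23047621]), 'eef_rot': array([ 1.83330124e-01,  9.83050988e-01, -8.88198999e-04, -1.80093070e-04]), 'force': array([0.85387267, 0.63830377, 0.32560981]), 'moment': array([ 0.01272776, -0.00577048,  0.03427317]), 'grip_force': 0.0, 'opening': 1.002137676025756}
scene {'fx': 436.6805252369757, 'fy': 436.6805252369757, 'cx': 314.5429160344757, 'cy': 229.99792022236076, 'extrinsics': array([[ 0.83457016, -0.55087631, -0.00528644, -0.47595097],
       [-0.42319401, -0.63493053, -0.64635134,  0.31897297],
       [ 0.35270311,  0.54166273, -0.76302163,  0.89549067],
       [ 0.        ,  0.        ,  0.        ,  1.        ]])}
side {'fx': 459.5714319589463, 'fy': 459.5714319589463, 'cx': 323.6177942439978, 'cy': 241.71051708786476, 'extrinsics': array([[ 0.95218006, -0.30552957,  0.00219597, -0.53967814],
       [-0.18389573, -0.57881938, -0.7944498 ,  0.19009025],
       [ 0.24399897,  0.75605543, -0.60732585,  0.83474752],
       [ 0.        ,  0.        ,  0.        ,  1.        ]])}
wrist {'fx': 418.05817237245464, 'fy': 418.05817237245464, 'cx': 320.5359670742527, 'cy': 236.13089123398922, 'extrinsics': array([[ 0.36053505,  0.93274512, -0.00100704, -0.57422928],
       [ 0.88773896, -0.34280704,  0.30725052, -0.03952762],
       [ 0.2862412 , -0.11166857, -0.95162813,  0.38002288],
       [ 0.        ,  0.        ,  0.        ,  1.        ]])}
0.0187
```

View pics/scene0.png

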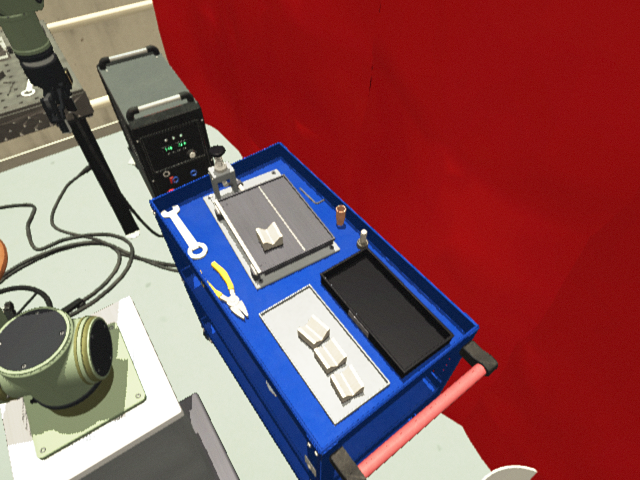

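View pics/side0.png

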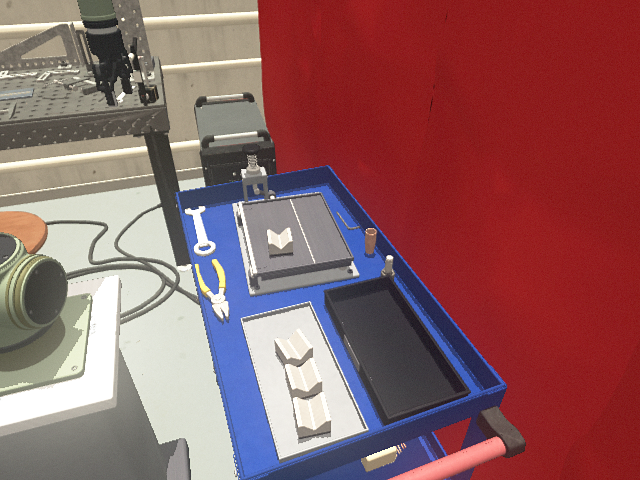

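```bash
cat > h.py <<'E'
from workcell import *
import cv2,numpy as np
from scipy.spatial.transform import Rotation as R
def pt(cam,u,v,z,c=None):
    c=c or camera_model(cam);E=np.array(c["extrinsics"]);Rm=E[:3,:3];o=-Rm.T@E[:3,3]
    d=Rm.T@np.array([(u-c["cx"])/c["fx"],(v-c["cy"])/c["fy"],1]);return o+d*(z-o[2])/d[2]
def proj(cam,p,c=None):
    c=c or camera_model(cam);E=np.array(c["extrinsics"]);q=E[:3,:3]@np.array(p)+E[:3,3];return np.array([c["fx"]*q[0]/q[2]+c["cx"],c["fy"]*q[1]/q[2]+c["cy"]])
def go(p,yaw=None,down=True):
    """units to go from the present pose to p with tool down, tool y at yaw (mod pi)"""
    s=read_state();Rt=R.from_quat(s["eef_rot"]);d=np.array(p)-s["tool_pos"]
    t=Rt.inv().apply(d)/.04
    y=Rt.apply([0,1,0]);cur=np.arctan2(y[1],y[0])
    if yaw is None: yaw=cur
    dy=(yaw-cur+np.pi/2)%np.pi-np.pi/2
    best=min((R.from_euler('z',yaw+k*np.pi-np.pi/2)*R.from_matrix(np.diag([-1,1,-1.])) for k in(0,1)),key=lambda T:(Rt.inv()*T).magnitude())
    r=(Rt.inv()*best).as_rotvec(degrees=True)/6
    print("go",t.round(2),r.round(2),"cur",s["tool_pos"].round(4),"yaw",np.degrees(cur).round(1),"j6",s["qpos"][5].round(2),"t",round(s["time_s"],1))
def snap(cam,name,box=None,k=1):
    c=camera_model(cam);f=grab_frame(cam)[:,:,::-1]
    np.save(f"pics/{name}.npy",f)
    import pickle;pickle.dump(c,open(f"pics/{name}.pkl","wb"))
    if box: f=f[box[1]:box[3],box[0]:box[2]]
    cv2.imwrite(f"pics/{name}.png",cv2.resize(f,None,fx=k,fy=k,interpolation=cv2.INTER_CUBIC))
E
python3 - <<'E'
from h import *
import cv2
f=cv2.imread("pics/side0.png")[145:445,160:560];cv2.imwrite("pics/sidec.png",cv2.resize(f,None,fx=2,fy=2,interpolation=cv2.INTER_CUBIC))
for n,u,v,z in [("s4",280,238,.08),("sA",294,345,.037),("sB",304,375,.037),("sC",313,410,.037),("plung",252,157,.175)]:
    print(n,pt("side",u,v,z).round(3))
for n,u,v,z in [("s4",268,233,.08),("sA",313,328,.037),("sB",330,352,.037),("sC",347,378,.037),("plung",217,150,.175)]:
    print(n,pt("scene",u,v,z).round(3))
E
```

```text
s4 [0.495 0.075 0.08 ]
sA [ 0.457 -0.175  0.037]
sB [ 0.457 -0.24   0.037]
sC [ 0.452 -0.304  0.037]
plung [0.481 0.27  0.175]
s4 [0.491 0.082 0.08 ]
sA [ 0.455 -0.169  0.037]
sB [ 0.454 -0.234  0.037]
sC [ 0.451 -0.298  0.037]
plung [0.486 0.319 0.175]
```

View pics/sidec.png

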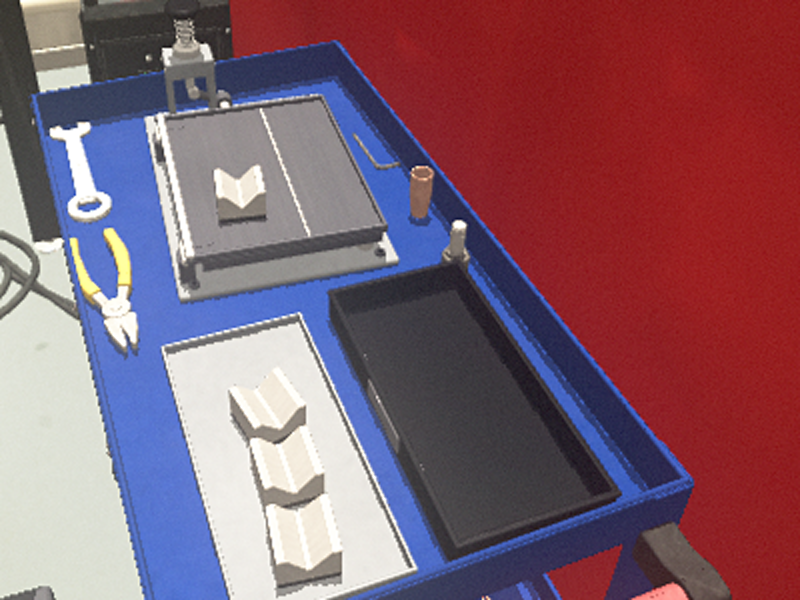

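```bash
python3 - <<'E'
from h import *
S=lambda u,v,z:pt("side",160+u/2,145+v/2,z)[:2].round(3)
for n,u,v,z in [("pl nearleft",163,115,.053),("farleft",322,97,.053),("farright",385,225,.053),("nearR",190,262,.053),("lineL",262,110,.047),("lineR",308,235,.047),
 ("tray farL? top",302,315,.012),("tray nearL",163,348,.012),("tray farR",414,568,.012),("binNL",330,292,.036),("binFL",463,265,.036),("binFR",618,494,.036),("binNR",450,553,.036),
 ("plung",185,18,.16)]: print(n,S(u,v,z))
go((.47,-.05,.40),0)
E
```

```text
pl nearleft [0.446 0.28 ]
farleft [0.643 0.261]
farright [ 0.629 -0.001]
nearR [0.425 0.003]
lineL [0.566 0.263]
lineR [0.55  0.015]
tray farL? top [ 0.521 -0.061]
tray nearL [ 0.383 -0.063]
tray farR [ 0.525 -0.344]
binNL [ 0.55  -0.062]
binFL [ 0.69  -0.066]
binFR [ 0.694 -0.348]
binNR [ 0.548 -0.354]
plung [0.489 0.314]
go [-11.41 -11.3   -4.22] [-1.000e-02  1.000e-02  1.148e+01] cur [0.2071 0.536  0.2307] yaw 68.9 j6 -0.02 t 0.1
```

```bash
python3 -m pendant '[[-1,-1,-1,0,0,0.7],[-2,-2,-2,0,0,1.4],[-2.7,-2.7,-3,0,0,2.1],[-3.4,-3.4,-4.2,0,0,2.8],[-4.1,-4.1,-4.2,0,0,3.5],[-4.8,-4.8,-4.2,0,0,4.2],[-5.5,-5.5,-4.2,0,0,4.9],[-6.2,-6.2,-4.2,0,0,5.6],[-6.9,-6.9,-4.2,0,0,6.3],[-7.6,-7.6,-4.2,0,0,7]]'; python3 -c "
from h import *
go((.40,-.05,.42),0)"
```

```text
time_s: 0.98
tool_pos: [0.3565, 0.1978, 0.3963]
eef_rot: [0.525, 0.851, 0.001, 0.0]
force: [0.5, 0.5, 0.9]
opening: 0.999
grip_force: 0.0
go [-6.02 -1.81 -0.6 ] [ 0.01 -0.    4.45] cur [0.3565 0.1978 0.3963] yaw 26.7 j6 0.01 t 1.0
```

```bash
python3 -m pendant '[[-1,-0.3,-0.2,0,0,0.7],[-2,-0.6,-0.4,0,0,1.4],[-3,-0.9,-0.6,0,0,2.1],[-4,-1.2,-0.6,0,0,2.9],[-5,-1.5,-0.6,0,0,3.7],[-6,-1.8,-0.6,0,0,4.45],[-6,-1.8,-0.6,0,0,4.45],[-6,-1.8,-0.6,0,0,4.45]]'; python3 -c "
from h import *
c=camera_model('wrist');E=c['extrinsics'];print(-E[:3,:3].T@E[:3,3],E[2,:3])
snap('wrist','w1',None,1.25)"
```

```text
time_s: 1.65
tool_pos: [0.4005, -0.049, 0.4191]
eef_rot: [0.708, 0.706, -0.0, -0.001]
force: [-0.3, 0.1, -0.5]
opening: 1.004
grip_force: 0.0
[0.40052104 0.02972133 0.56176568] [-0.00193165 -0.30664175 -0.95182304]
```

View pics/w1.png

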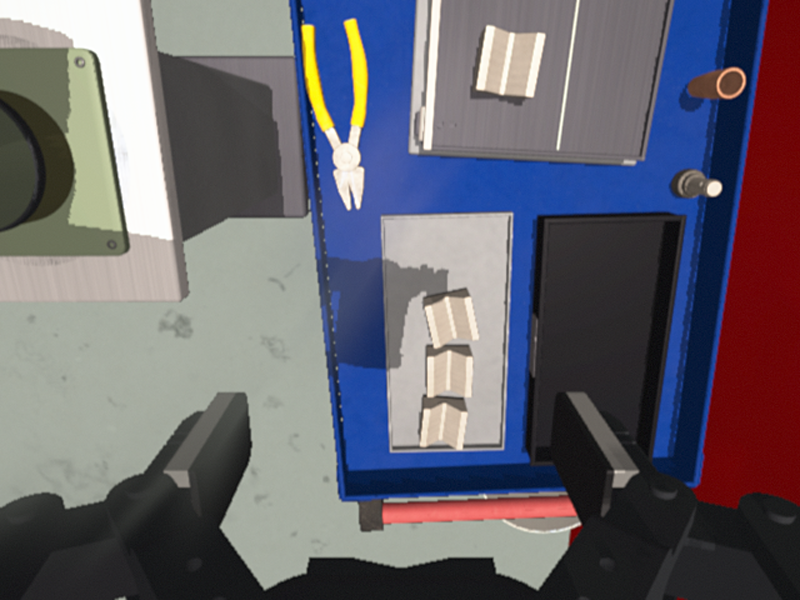

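```bash
cat > m.py <<'E'
from h import *
import pickle,sys,json
def meas(name,quads,k=1.25,off=(0,0)):
    c=pickle.load(open(f"pics/{name}.pkl","rb"))
    for n,(z,q) in quads.items():
        P=np.array([pt("",off[0]+u/k,off[1]+v/k,z,c)[:2] for u,v in q])
        if len(P)==4:
            d=(P[1]-P[0]+P[2]-P[3]);e=(P[0]-P[3]+P[1]-P[2])
            print(n,P.mean(0).round(3),"yaw x-edge",np.degrees(np.arctan2(d[1],d[0])).round(1),"y-edge",np.degrees(np.arctan2(e[1],e[0])).round(1)-90,"size",(np.linalg.norm(d)/2).round(3),(np.linalg.norm(e)/2).round(3))
        else: print(n,P.round(3).tolist())
E
python3 - <<'E'
from m import *
meas("w1",{"A":(.037,[(424,296),(466,289),(478,336),(437,347)]),"B":(.037,[(428,346),(471,346),(472,397),(427,397)]),"C":(.037,[(424,397),(466,403),(464,448),(420,445)]),"P":(.082,[(486,27),(545,33),(532,98),(476,92)]),
"tray":(.012,[(383,216),(512,213),(506,449),(390,451)]),"bin":(.036,[(541,216),(686,215),(656,463),(530,463)]),
"line":(.047,[(577,0),(558,150)]),"plR":(.053,[(432,153),(642,162)]),"far":(.053,[(671,0)])})
E
```

```text
A [ 0.454 -0.164] yaw x-edge 13.1 y-edge 14.900000000000006 size 0.045 0.058
B [ 0.453 -0.229] yaw x-edge -0.1 y-edge 1.5 size 0.049 0.062
C [ 0.448 -0.294] yaw x-edge -6.8 y-edge -1.9000000000000057 size 0.05 0.061
P [0.492 0.081] yaw x-edge -5.6 y-edge -7.400000000000006 size 0.049 0.051
tray [ 0.453 -0.202] yaw x-edge 1.2 y-edge 1.5999999999999943 size 0.139 0.288
bin [ 0.62  -0.202] yaw x-edge 0.1 y-edge 2.299999999999997 size 0.147 0.292
line [[0.554, 0.135], [0.549, 0.008]]
plR [[0.429, 0.006], [0.628, -0.002]]
far [[0.634, 0.134]]
```

```bash
python3 -c "
from h import *
go((.492,.081,.13),np.radians(-6.5))"
```

```text
go [3.2  2.3  7.23] [-0.01 -0.01  1.09] cur [ 0.4004 -0.0475  0.4193] yaw 0.1 j6 -0.15 t 1.7
```

```bash
python3 -m pendant '[[0.5,0.3,1,0,0,0.2],[1,0.7,1.8,0,0,0.5],[1.5,1.1,2.6,0,0,0.8],[2,1.4,3.4,0,0,1.1],[2.4,1.7,4.2,0,0,1.1],[2.8,2,5,0,0,1.1],[3.2,2.3,5.7,0,0,1.1],[3.2,2.3,6.4,0,0,1.1],[3.2,2.3,6.4,0,0,1.1],[3.2,2.3,6.4,0,0,1.1]]' 0.95; python3 -c "
from h import *
snap('wrist','w2',None,1.25)
go((.492,.081,.052),np.radians(-6.5))"
```

```text
time_s: 2.53
tool_pos: [0.4908, 0.0829, 0.163]
eef_rot: [0.745, 0.668, -0.001, -0.001]
force: [-0.5, 0.2, 0.7]
opening: 0.948
grip_force: 0.0
go [-0.04  0.    2.81] [ 0.   -0.    0.03] cur [0.4921 0.0825 0.1646] yaw -6.3 j6 0.25 t 2.6
```

View pics/w2.png

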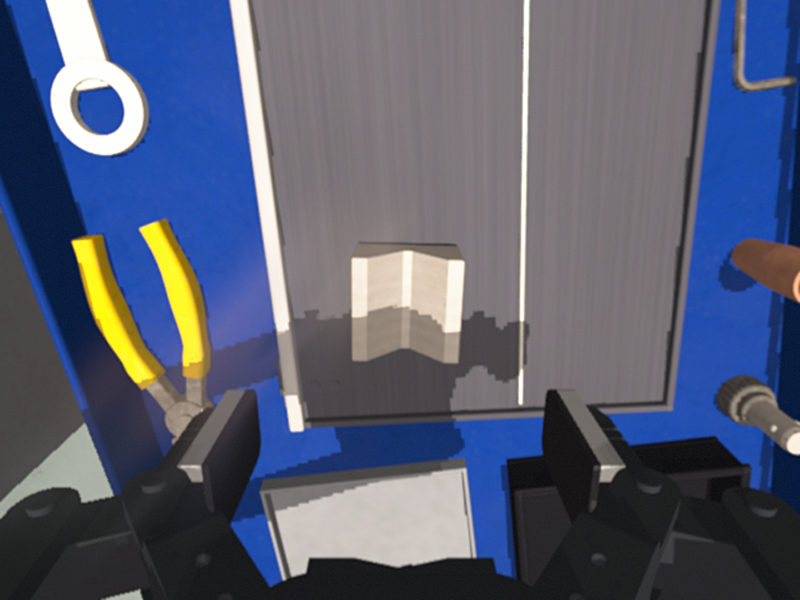

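```bash
python3 - <<'E'
from m import *
meas("w2",{"P":(.082,[(352,259),(464,262),(459,362),(353,362)]),"line":(.047,[(526,0),(521,403)]),"rail":(.053,[(669,406),(718,0)]),"near":(.053,[(300,428),(669,406)]),"key":(.003,[(740,0),(745,85),(797,80)])})
E
```

```text
P [0.493 0.081] yaw x-edge -6.9 y-edge -7.099999999999994 size 0.05 0.049
line [[0.559, 0.208], [0.549, 0.008]]
rail [[0.628, 0.002], [0.639, 0.198]]
near [[0.426, 0.009], [0.628, 0.002]]
key [[0.678, 0.204], [0.685, 0.162], [0.712, 0.162]]
```

```bash
python3 -m pendant '[[-0.04,0,0.9,0,0,0],[-0.04,0.03,1.8,0,0,0],[-0.04,0.03,2.5,0,0,0],[-0.04,0.03,2.8,0,0,0],[-0.04,0.03,2.8,0,0,0],[-0.04,0.03,2.8,0,0,0]]'; python3 -m pendant '[[0,0,0,0,0,0],[0,0,0,0,0,0],[0,0,0,0,0,0],[0,0,0,0,0,0],[0,0,0,0,0,0],[0,0,0,0,0,0]]' 0.3 40;python3 -c "
from h import *
go((.592,.101,.054),np.radians(-2.6))"
```

```text
time_s: 3.08
tool_pos: [0.4944, 0.0798, 0.0534]
eef_rot: [0.746, 0.666, 0.001, 0.001]
force: [0.6, -0.1, 1.1]
opening: 0.945
grip_force: 0.0
time_s: 3.58
tool_pos: [0.4943, 0.0797, 0.0536]
eef_rot: [0.746, 0.666, 0.001, 0.001]
force: [-1.3, -0.3, 6.4]
opening: 0.576
grip_force: 41.2
go [ 0.8   2.37 -0.  ] [ 0.03 -0.01 -0.64] cur [0.4943 0.0797 0.0536] yaw -6.4 j6 0.25 t 3.6
```

```bash
python3 -m pendant '[[0,0,-0.5,0,0,0],[0.2,0.6,-0.6,0,0,-0.2],[0.4,1.2,-0.6,0,0,-0.4],[0.6,1.8,-0.6,0,0,-0.64],[0.8,2.37,-0.6,0,0,-0.64],[0.8,2.37,-0.4,0,0,-0.64],[0.8,2.37,-0.2,0,0,-0.64],[0.8,2.37,-0.1,0,0,-0.64],[0.8,2.37,-0.02,0,0,-0.64],[0.8,2.37,-0.02,0,0,-0.64]]' - 60;python3 -c "
from h import *
go((.592,.101,.054),np.radians(-2.6))"
```

```text
time_s: 4.42
tool_pos: [0.5893, 0.1005, 0.0538]
eef_rot: [0.723, 0.691, -0.001, -0.0]
force: [-3.2, -0.0, 8.5]
opening: 0.573
grip_force: 64.8
go [ 0.02  0.07 -0.  ] [-0.01  0.    0.  ] cur [0.5893 0.1005 0.0538] yaw -2.6 j6 0.19 t 4.4
```

```bash
python3 -m pendant '[[0,0,0,0,0,0],[0,0,0,0,0,0],[0,0,0,0,0,0],[0,0,-0.5,0,0,0],[0,0,-1.4,0,0,0],[0,0,-2.4,0,0,0],[-1,-0.6,-3,0,0,0],[-2,-1.2,-3,0,0,-0.6],[-3,-1.8,-3,0,0,-1.3],[-4,-2.4,-3,0,0,-2]]' 0.85;python3 -c "
from h import *
go((.450,-.164,.14),np.radians(14))"
```

```text
time_s: 5.25
tool_pos: [0.5003, -0.0352, 0.1728]
eef_rot: [0.645, 0.764, 0.0, 0.001]
force: [0.2, -1.1, 0.0]
opening: 0.849
grip_force: 0.0
go [-2.96 -1.78  0.82] [ 0.01  0.01 -0.72] cur [ 0.5003 -0.0352  0.1728] yaw 9.7 j6 -0.26 t 5.2
```

```bash
python3 -m pendant '[[-0.9,-0.5,0,0,0,-0.3],[-1.8,-1,0,0,0,-0.7],[-2.6,-1.5,0,0,0,-0.7],[-3,-1.78,0,0,0,-0.7],[-3,-1.78,0,0,0,-0.7],[-3,-1.78,0,0,0,-0.7]]' 0.95;python3 -c "
from h import *
snap('wrist','w3',None,1.25)
go((.454,-.164,.0095),np.radians(14))"
```

```text
time_s: 5.75
tool_pos: [0.4503, -0.1647, 0.1722]
eef_rot: [0.619, 0.785, 0.0, -0.0]
force: [0.1, 0.5, 0.6]
opening: 0.954
grip_force: 0.0
go [-0.02  0.08  4.07] [ 0.   -0.01 -0.07] cur [ 0.4508 -0.164   0.1722] yaw 13.6 j6 -0.61 t 5.8
```

View pics/w3.png

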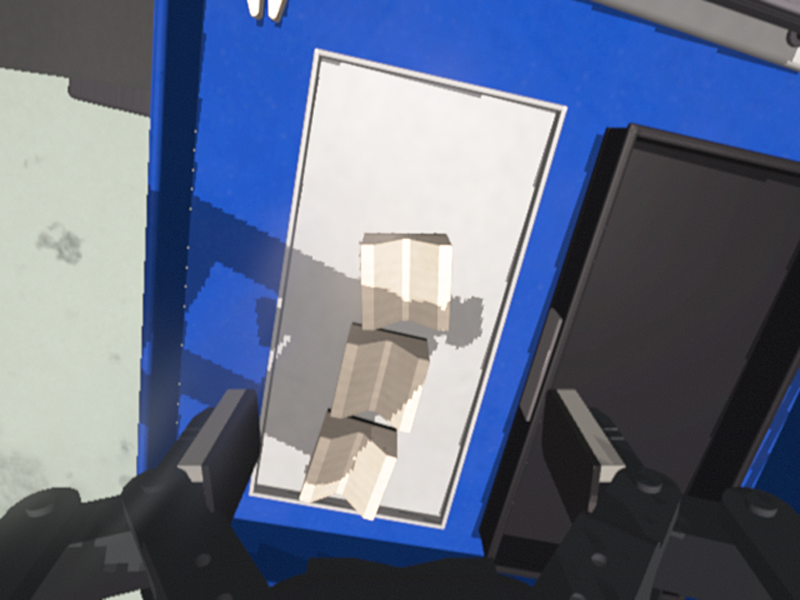

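```bash
python3 - <<'E'
from m import *
meas("w3",{"A":(.037,[(361,244),(450,243),(449,331),(362,328)]),"B":(.037,[(347,335),(430,343),(409,430),(330,416)]),"C":(.037,[(326,418),(398,432),(371,518),(301,501)]),"tray":(.012,[(317,51),(566,107),(443,526),(250,494)]),"bin":(.036,[(634,126)])})
go((.454,-.164,.0095),np.radians(14))
E
```

```text
A [ 0.454 -0.17 ] yaw x-edge 12.7 y-edge 13.599999999999994 size 0.049 0.05
B [ 0.453 -0.231] yaw x-edge 4.7 y-edge 1.2999999999999972 size 0.048 0.056
C [ 0.447 -0.293] yaw x-edge -1.2 y-edge -2.799999999999997 size 0.045 0.065
tray [ 0.452 -0.202] yaw x-edge 1.9 y-edge 1.2999999999999972 size 0.137 0.287
bin [[0.547, -0.06]]
go [-0.02  0.08  4.07] [ 0.   -0.01 -0.07] cur [ 0.4508 -0.164   0.1722] yaw 13.6 j6 -0.61 t 5.8
```

```bash
python3 -m pendant '[[-0.12,0.05,1,0,0,0],[-0.12,0.05,2,0,0,0],[-0.12,0.05,3,0,0,0],[-0.12,0.05,3.7,0,0,0],[-0.12,0.05,4.06,0,0,0],[-0.12,0.05,4.06,0,0,0],[-0.12,0.05,4.06,0,0,0]]' 0.85; python3 -m pendant '[[0,0,0,0,0,0],[0,0,0,0,0,0],[0,0,0,0,0,0],[0,0,0,0,0,0],[0,0,0,0,0,0],[0,0,-0.8,0,0,0],[0,0,-1.7,0,0,0],[0,0,-2.6,0,0,0],[0,0,-2.6,0,0,0]]' 0.3 60;python3 -c "
from h import *
go((.595,.164,.085),np.radians(-2.6))"
```

```text
time_s: 6.38
tool_pos: [0.4542, -0.1672, 0.0094]
eef_rot: [0.618, 0.786, -0.0, -0.001]
force: [0.5, 1.7, 0.9]
opening: 0.848
grip_force: 0.0
time_s: 7.13
tool_pos: [0.4581, -0.1701, 0.1207]
eef_rot: [0.618, 0.786, 0.002, 0.007]
force: [1.7, 0.3, -0.7]
opening: 0.573
grip_force: 40.8
go [7.32 5.28 0.89] [0.12 0.06 2.7 ] cur [ 0.4581 -0.1701  0.1207] yaw 13.6 j6 -0.62 t 7.1
```

```bash
python3 -m pendant '[[0.8,0.6,0,0,0,0.4],[1.6,1.2,0,0,0,0.9],[2.4,1.7,0,0,0,1.4],[3.2,2.3,0,0,0,1.9],[4,2.9,0,0,0,2.4],[4.8,3.5,0,0,0,2.7],[5.6,4,0,0,0,2.7],[6.4,4.6,0,0,0,2.7],[7.3,5.2,0,0,0,2.7],[7.3,5.2,0.5,0,0,2.7]]';python3 -c "
from h import *
go((.595,.164,.0545),np.radians(-2.6));print(read_state()['opening'])"
```

```text
time_s: 7.97
tool_pos: [0.5928, 0.1717, 0.0974]
eef_rot: [0.721, 0.692, 0.007, 0.002]
force: [1.4, 0.2, -0.1]
opening: 0.568
grip_force: 69.2
go [-0.2   0.05  1.07] [ 0.12 -0.06  0.04] cur [0.5928 0.1717 0.0974] yaw -2.4 j6 0.3 t 8.0
0.5677874467191066
```

```bash
python3 -m pendant '[[-0.15,0.05,0.4,0,0,0],[-0.15,0.05,0.8,0,0,0],[-0.15,0.05,1,0,0,0],[-0.15,0.05,1.05,0,0,0],[-0.15,0.05,1.05,0,0,0],[-0.15,0.05,1.05,0,0,0]]';python3 -m pendant '[[0,0,0,0,0,0],[0,0,0,0,0,0],[0,0,0,0,0,0],[0,0,-0.5,0,0,0],[0,0,-1.4,0,0,0],[0,0,-2.4,0,0,0],[-1,-0.4,-3,0,0,0],[-2,-0.8,-3,0,0,-0.4],[-3,-1.2,-3,0,0,-0.5],[-4,-1.6,-3,0,0,-0.5]]' 0.85; python3 -c "
from h import *
go((.453,-.230,.14),np.radians(1.5))"
```

```text
time_s: 8.47
tool_pos: [0.5908, 0.1589, 0.0565]
eef_rot: [0.723, 0.691, 0.003, 0.001]
force: [-4.1, 0.2, 21.1]
opening: 0.567
grip_force: 71.8
time_s: 9.3
tool_pos: [0.5216, 0.0102, 0.1721]
eef_rot: [0.704, 0.71, 0.0, 0.0]
force: [0.9, -0.3, 0.8]
opening: 0.851
grip_force: 0.0
go [-5.99 -1.77  0.8 ] [ 0.01  0.   -0.17] cur [0.5216 0.0102 0.1721] yaw 0.5 j6 -0.01 t 9.3
```

```bash
python3 -m pendant '[[-1,-0.3,0,0,0,-0.2],[-2,-0.6,0,0,0,-0.2],[-3,-0.9,0,0,0,-0.2],[-4,-1.2,0,0,0,-0.2],[-5,-1.5,0.4,0,0,-0.2],[-6,-1.8,0.8,0,0,-0.2],[-6,-1.8,0.8,0,0,-0.2],[-6,-1.8,0.8,0,0,-0.2]]' 0.92;python3 -c "
from h import *
snap('wrist','w4',None,1.25)
go((.453,-.230,.0095),np.radians(1.5))"
```

```text
time_s: 9.97
tool_pos: [0.4506, -0.2307, 0.1384]
eef_rot: [0.699, 0.715, -0.0, -0.002]
force: [0.1, -0.3, 0.3]
opening: 0.918
grip_force: 0.0
go [-0.02  0.04  3.24] [-0.01 -0.01 -0.01] cur [ 0.4516 -0.2294  0.1391] yaw 1.5 j6 -0.52 t 10.0
```

View pics/w4.png

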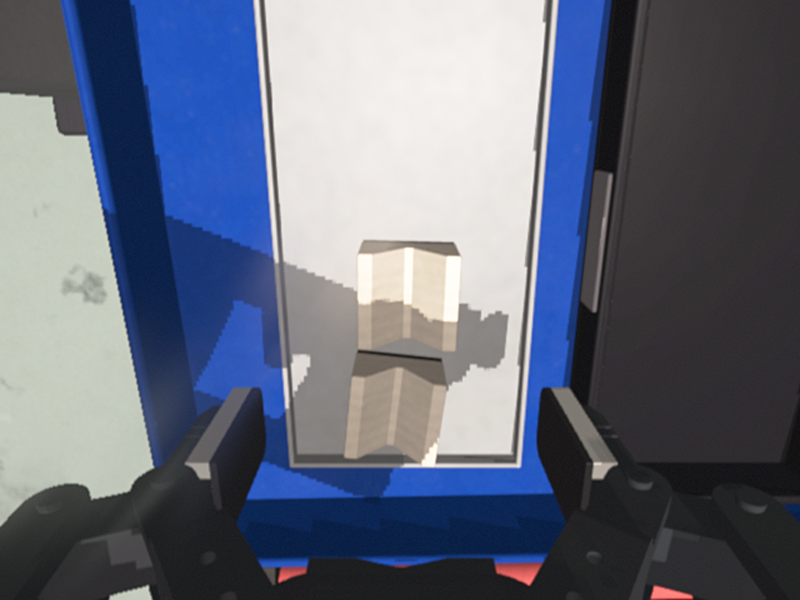

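```bash
python3 - <<'E'
from m import *
meas("w4",{"B":(.037,[(359,255),(461,257),(456,352),(359,350)]),"C":(.037,[(355,365),(446,364),(434,462),(346,459)])})
go((.453,-.230,.0095),np.radians(1.5))
E
```

```text
B [ 0.454 -0.235] yaw x-edge 0.2 y-edge 0.20000000000000284 size 0.049 0.049
C [ 0.449 -0.297] yaw x-edge 0.6 y-edge -4.299999999999997 size 0.047 0.058
go [-0.02  0.04  3.24] [-0.01 -0.01 -0.01] cur [ 0.4516 -0.2294  0.1391] yaw 1.5 j6 -0.52 t 10.0
```

```bash
python3 -m pendant '[[-0.12,0.06,0.9,0,0,0.2],[-0.12,0.06,1.8,0,0,0.2],[-0.12,0.06,2.6,0,0,0.2],[-0.12,0.06,3.1,0,0,0.2],[-0.12,0.06,3.24,0,0,0.2],[-0.12,0.06,3.24,0,0,0.2]]' 0.85; python3 -m pendant '[[0,0,0,0,0,0],[0,0,0,0,0,0],[0,0,0,0,0,0],[0,0,0,0,0,0],[0,0,0,0,0,0],[0,0,-0.8,0,0,0],[0,0,-1.7,0,0,0],[0,0,-2.6,0,0,0],[0,0,-2.6,0,0,0]]' 0.3 60;python3 -c "
from h import *
go((.597,.227,.085),np.radians(-2.6))"
```

```text
time_s: 10.52
tool_pos: [0.4548, -0.2321, 0.0093]
eef_rot: [0.704, 0.71, -0.0, -0.001]
force: [-0.0, -0.5, -0.9]
opening: 0.848
grip_force: 0.0
time_s: 11.27
tool_pos: [0.4589, -0.2361, 0.1215]
eef_rot: [0.705, 0.71, 0.002, 0.007]
force: [1.5, -1.6, -1.0]
opening: 0.569
grip_force: 63.6
go [11.56  3.52  0.88] [0.13 0.07 0.5 ] cur [ 0.4589 -0.2361  0.1215] yaw 0.4 j6 -0.5 t 11.3
```

```bash
python3 -m pendant '[[1,0.3,0,0,0,0],[2,0.6,0,0,0,0.1],[3,0.9,0,0,0,0.2],[4,1.2,0,0,0,0.3],[5,1.5,0,0,0,0.4],[6,1.8,0,0,0,0.5],[7,2.1,0,0,0,0.5],[8,2.4,0,0,0,0.5],[9,2.7,0,0,0,0.5],[10,3,0,0,0,0.5]]';python3 -m pendant '[[0.8,0.3,0,0,0,0],[1.5,0.5,0.2,0,0,0],[1.5,0.5,0.7,0,0,0],[1.5,0.5,0.7,0,0,0],[1.5,0.5,0.7,0,0,0]]';python3 -c "
from h import *
go((.597,.227,.0555),np.radians(-2.6));print(read_state()['opening'])"
```

```text
time_s: 12.1
tool_pos: [0.5718, 0.1682, 0.1146]
eef_rot: [0.723, 0.691, 0.0, 0.0]
force: [1.2, -0.7, -1.3]
opening: 0.571
grip_force: 63.5
time_s: 12.52
tool_pos: [0.593, 0.2247, 0.0852]
eef_rot: [0.723, 0.691, -0.002, -0.001]
force: [0.1, 0.2, -0.4]
opening: 0.569
grip_force: 63.4
go [0.06 0.1  0.74] [-0.03  0.01  0.01] cur [0.593  0.2247 0.0852] yaw -2.6 j6 0.39 t 12.5
0.5693001669132193
```

```bash
python3 -m pendant '[[0.05,0.06,0.3,0,0,0],[0.05,0.06,0.6,0,0,0],[0.05,0.06,0.73,0,0,0],[0.05,0.06,0.76,0,0,0],[0.05,0.06,0.76,0,0,0]]';python3 -m pendant '[[0,0,0,0,0,0],[0,0,0,0,0,0],[0,0,0,0,0,0],[0,0,-0.5,0,0,0],[0,0,-1.4,0,0,0],[0,0,-2.4,0,0,0],[-1,-0.3,-3,0,0,0],[-2,-0.6,-3,0,0,0],[-3,-0.9,-3,0,0,0],[-4,-1.2,-3,0,0,0]]' 0.8; python3 -c "
from h import *
go((.449,-.296,.14),np.radians(-3))"
```

```text
time_s: 12.93
tool_pos: [0.5965, 0.2261, 0.0572]
eef_rot: [0.723, 0.691, -0.0, 0.0]
force: [-3.0, -0.7, 7.8]
opening: 0.574
grip_force: 64.5
time_s: 13.77
tool_pos: [0.543, 0.0737, 0.1764]
eef_rot: [0.723, 0.691, 0.001, 0.0]
force: [0.4, -0.9, 0.6]
opening: 0.801
grip_force: 0.0
go [-9.34 -1.94  0.9 ] [ 0.01 -0.    0.08] cur [0.543  0.0737 0.1764] yaw -2.5 j6 0.16 t 13.8
```

```bash
python3 -m pendant '[[-1,-0.2,0,0,0,0],[-2,-0.4,0,0,0,0],[-3,-0.6,0,0,0,0],[-4,-0.8,0,0,0,0],[-5,-1,0,0,0,0],[-6,-1.2,0,0,0,0],[-7,-1.4,0,0,0,0],[-8,-1.6,0.4,0,0,0],[-9,-1.9,0.8,0,0,0],[-9.3,-1.9,0.8,0,0,0.1]]' 0.9;python3 -m pendant '[[0,0,0,0,0,0],[0,0,0,0,0,0]]'; python3 - <<'E'
from m import *
snap('wrist','w5',None,1.25)
c=camera_model('wrist');q=[]
Rz=R.from_euler('z',-3.5,degrees=True)
q=np.array([proj('',np.array([.449,-.297,.037])+Rz.apply([a,b,0]),c) for a,b in((-.025,.025),(.025,.025),(.025,-.025),(-.025,-.025))])
f=np.load('pics/w5.npy').copy();cv2.polylines(f,[np.int32(q.round())],True,(0,0,255),1);cv2.imwrite('pics/w5b.png',f[150:400,200:500])
go((.449,-.297,.0095),np.radians(-3.5))
E
```

```text
time_s: 14.6
tool_pos: [0.4476, -0.2962, 0.1413]
eef_rot: [0.728, 0.686, -0.001, -0.002]
force: [-0.0, 0.6, -0.4]
opening: 0.897
grip_force: 0.0
time_s: 14.77
tool_pos: [0.4505, -0.2937, 0.1434]
eef_rot: [0.727, 0.686, 0.0, -0.001]
force: [-0.7, 0.0, 0.5]
opening: 0.901
grip_force: 0.0
go [-0.11 -0.04  3.36] [-0.   -0.01  0.05] cur [ 0.4509 -0.2928  0.1437] yaw -3.2 j6 -0.54 t 14.8
```

View pics/w5b.png

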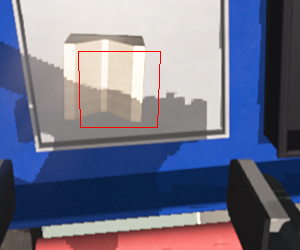

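```bash
python3 - <<'E'
from m import *
meas("w5",{"C":(.037,[(64,43),(146,46),(141,121),(64,119)])},1,(200,150))
go((.449,-.297,.0095),np.radians(-3.5))
E
```

```text
C [ 0.44  -0.293] yaw x-edge -5.2 y-edge -5.799999999999997 size 0.05 0.049
go [-0.11 -0.04  3.36] [-0.   -0.01  0.05] cur [ 0.4509 -0.2928  0.1437] yaw -3.2 j6 -0.54 t 14.8
```

```bash
python3 -m pendant '[[0,-0.25,0.9,0,0,0.35],[0,-0.27,1.8,0,0,0.35],[0,-0.27,2.6,0,0,0.35],[0,-0.27,3.1,0,0,0.35],[0,-0.27,3.33,0,0,0.35],[0,-0.27,3.33,0,0,0.35]]' 0.77; python3 -m pendant '[[0,0,0,0,0,0],[0,0,0,0,0,0],[0,0,0,0,0,0],[0,0,0,0,0,0],[0,0,0,0,0,0],[0,0,-0.8,0,0,0],[0,0,-1.7,0,0,0],[0,0,-2.6,0,0,0],[0,0,-2.6,0,0,0]]' 0.3 60;python3 -c "
from h import *
go((.590,.039,.085),np.radians(-2.6))"
```

```text
time_s: 15.32
tool_pos: [0.4397, -0.2907, 0.0093]
eef_rot: [0.738, 0.674, -0.0, -0.002]
force: [0.8, 0.2, 0.8]
opening: 0.765
grip_force: 0.0
time_s: 16.07
tool_pos: [0.4438, -0.2952, 0.1216]
eef_rot: [0.739, 0.674, 0.002, 0.007]
force: [1.5, -0.8, -0.7]
opening: 0.573
grip_force: 63.7
go [8.66 2.86 0.89] [ 0.12  0.07 -0.45] cur [ 0.4438 -0.2952  0.1216] yaw -5.3 j6 -0.52 t 16.1
```

```bash
python3 -m pendant '[[1,0.3,0,0,0,0],[2,0.6,0,0,0,-0.1],[3,0.9,0,0,0,-0.2],[4,1.3,0,0,0,-0.3],[5,1.6,0,0,0,-0.4],[6,1.9,0,0,0,-0.45],[7,2.2,0,0,0,-0.45],[8,2.6,0,0,0,-0.45],[8.7,2.8,0,0,0,-0.45],[8.7,2.8,0.6,0,0,-0.45]]';python3 -m pendant '[[0,0,0,0,0,0],[0,0,0,0,0,0]]';python3 -c "
from h import *
go((.591,.040,.0555),np.radians(-2.6));print(read_state()['opening'])"
```

```text
time_s: 16.9
tool_pos: [0.5897, 0.0494, 0.0945]
eef_rot: [0.721, 0.693, 0.006, 0.003]
force: [1.3, -0.7, -0.6]
opening: 0.57
grip_force: 63.7
time_s: 17.07
tool_pos: [0.5821, 0.0436, 0.0893]
eef_rot: [0.723, 0.691, -0.002, -0.001]
force: [-0.5, -0.4, -0.0]
opening: 0.568
grip_force: 63.6
go [-0.08  0.23  0.84] [-0.04  0.01  0.01] cur [0.5821 0.0436 0.0893] yaw -2.6 j6 0.1 t 17.1
0.5682072423696589
```

```bash
python3 -m pendant '[[-0.07,0.18,0.3,0,0,0],[-0.07,0.18,0.6,0,0,0],[-0.07,0.18,0.82,0,0,0],[-0.07,0.18,0.86,0,0,0],[-0.07,0.18,0.86,0,0,0],[-0.07,0.18,0.86,0,0,0]]';python3 -m pendant '[[0,0,0,0,0,0],[0,0,0,0,0,0],[0,0,0,0,0,0],[0,0,-0.5,0,0,0],[0,0,-1.4,0,0,0],[0,0,-2.4,0,0,0],[0.8,-0.3,-3.2,0,0,0],[1.5,-0.6,-4,0,0,0],[2.2,-0.9,-4.8,0,0,0],[2.8,-1.2,-5.6,0,0,0]]' 0.8;python3 -m pendant '[[0.5,-0.2,-0.6,0,0,0],[1,-0.3,-1.2,0,0,0],[1,-0.3,-1.2,0,0,0],[1,-0.3,-1.2,0,0,0]]'; python3 -c "
from h import *
snap('wrist','w6',None,1.25);print(read_state()['tool_pos'])"
```

```text
time_s: 17.57
tool_pos: [0.5913, 0.039, 0.0572]
eef_rot: [0.723, 0.69, 0.0, 0.001]
force: [-1.6, -2.4, 5.1]
opening: 0.568
grip_force: 64.3
time_s: 18.4
tool_pos: [0.5496, 0.1496, 0.2736]
eef_rot: [0.723, 0.691, -0.0, -0.0]
force: [1.8, 0.3, -0.2]
opening: 0.801
grip_force: 0.0
time_s: 18.73
tool_pos: [0.5405, 0.1899, 0.3216]
eef_rot: [0.722, 0.692, 0.001, 0.001]
force: [-0.2, -0.1, -0.9]
opening: 0.799
grip_force: 0.0
[0.5400758  0.18888305 0.31993352]
```

View pics/w6.png

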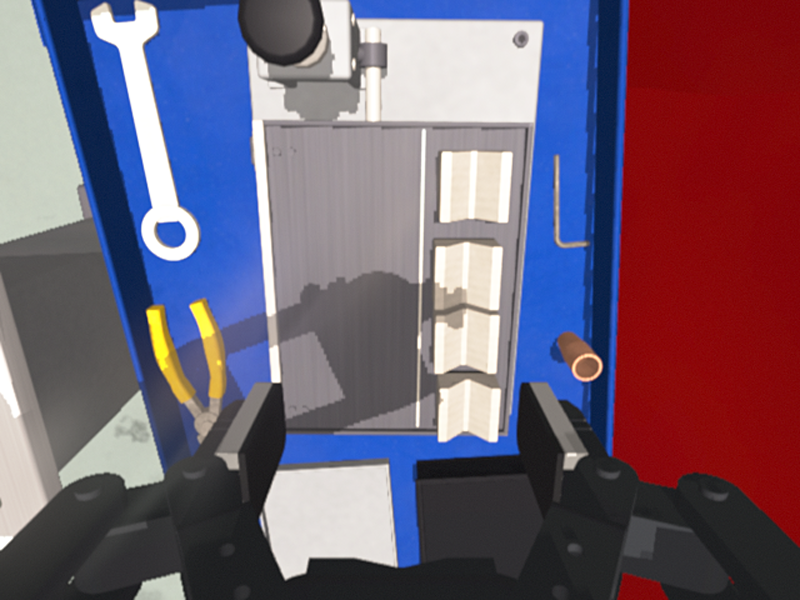

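```bash
python3 - <<'E'
from m import *
meas("w6",{"B":(.082,[(441,151),(512,152),(506,222),(440,221)]),"A":(.082,[(436,246),(502,247),(500,311),(435,309)]),"P":(.082,[(436,319),(499,313),(498,374),(434,372)]),"C":(.082,[(441,383),(500,381),(498,441),(438,439)]),"line":(.047,[(424,130),(419,425)]),
"plung":(.175,[(240,20),(322,20),(281,-21),(281,62)])})
c=__import__('pickle').load(open('pics/w6.pkl','rb'));print(pt('',281/1.25,22/1.25,.175,c),pt('',240/1.25,22/1.25,.175,c),pt('',322/1.25,22/1.25,.175,c))
E
```

```text
B [0.596 0.225] yaw x-edge -3.3 y-edge -2.9000000000000057 size 0.049 0.05
A [0.591 0.156] yaw x-edge -3.9 y-edge -1.5 size 0.05 0.05
P [0.589 0.102] yaw x-edge -0.7 y-edge -1.5999999999999943 size 0.05 0.049
C [0.591 0.042] yaw x-edge -2.6 y-edge -2.299999999999997 size 0.049 0.054
line [[0.562, 0.266], [0.55, 0.009]]
plung [0.487 0.321] yaw x-edge 38.1 y-edge -6.799999999999997 size 0.029 0.001
[0.48662035 0.32073623 0.175     ] [0.46625541 0.32160764 0.175     ] [0.50699264 0.31986452 0.175     ]
```

```bash
python3 -c "
from h import *
go((.592,.157,.057),np.radians(-2.6))"
```

```text
go [-0.74  1.34  6.57] [-0.    0.01  0.01] cur [0.5401 0.1889 0.3199] yaw -2.5 j6 0.36 t 18.8
```

```bash
python3 -m pendant '[[-0.2,0.4,0.8,0,0,0],[-0.5,0.8,1.6,0,0,0],[-0.74,1.3,2.4,0,0,0],[-0.74,1.34,3.3,0,0,0],[-0.74,1.34,4.2,0,0,0],[-0.74,1.34,5,0,0,0],[-0.74,1.34,5.8,0,0,0],[-0.74,1.34,6.3,0,0,0],[-0.74,1.34,6.57,0,0,0],[-0.74,1.34,6.57,0,0,0]]';python3 -m pendant '[[0,0,0,0,0,0],[0,0,0,0,0,0],[0,0,0,0,0,0],[0,0,0,0,0,0],[0,0,0,0,0,0],[0,0,-0.3,0,0,0],[0.1,0,-0.3,0,0,0],[0.2,0,-0.3,0,0,0],[0.2,0,-0.2,0,0,0],[0.2,0,-0.08,0,0,0]]' 0.3;python3 -m pendant '[[0,0,0.06,0,0,0],[0,0,0.09,0,0,0],[0,0,0.09,0,0,0]]';python3 -m pendant '[[0,0,0,0,0,0],[0,0,0,0,0,0],[0,0,0,0,0,0],[0,0,-0.5,0,0,0],[0,0,-1.4,0,0,0],[0,0,-2.4,0,0,0],[0,0,-3.4,0,0,0],[0,0,-4.4,0,0,0],[0,0,-4.4,0,0,0]]' 0.8;  python3 -c "
from h import *
go((.487,.321,.24),np.radians(10))"
```

```text
time_s: 19.62
tool_pos: [0.59, 0.1553, 0.0537]
eef_rot: [0.723, 0.691, -0.004, -0.002]
force: [-0.9, -0.3, -0.2]
opening: 0.798
grip_force: 0.0
time_s: 20.45
tool_pos: [0.5929, 0.1654, 0.0605]
eef_rot: [0.723, 0.691, 0.0, 0.0]
force: [-0.5, -0.7, -1.8]
opening: 0.571
grip_force: 62.3
time_s: 20.7
tool_pos: [0.5936, 0.1653, 0.0588]
eef_rot: [0.723, 0.691, 0.001, 0.0]
force: [-2.3, 0.4, 10.7]
opening: 0.568
grip_force: 63.7
time_s: 21.45
tool_pos: [0.5968, 0.1659, 0.242]
eef_rot: [0.723, 0.691, 0.007, 0.004]
force: [0.9, 1.5, 1.9]
opening: 0.796
grip_force: 0.0
go [ 3.75 -2.92  0.02] [ 0.15 -0.03 -2.1 ] cur [0.5968 0.1659 0.242 ] yaw -2.6 j6 0.3 t 21.4
```

```bash
python3 -m pendant '[[0.7,-0.5,0,0,0,0],[1.4,-1,0,0,0,0],[2.1,-1.6,0,0,0,0],[2.8,-2.2,0,0,0,0],[3.5,-2.8,0,0,0,0],[3.75,-2.9,0,0,0,0],[3.75,-2.9,0.5,0,0,0],[3.75,-2.9,1,0,0,0],[3.75,-2.9,1.2,0,0,0],[3.75,-2.9,1.2,0,0,0]]' 0 30; python3 -c "
from h import *
go((.487,.321,.133))"
```

```text
time_s: 22.28
tool_pos: [0.4828, 0.319, 0.1826]
eef_rot: [0.723, 0.691, -0.003, -0.0]
force: [-0.5, -0.1, -0.7]
opening: -0.001
grip_force: 0.0
go [0.06 0.11 1.24] [-0.04  0.03  0.  ] cur [0.4828 0.319  0.1826] yaw -2.6 j6 0.61 t 22.3
```

```bash
python3 -m pendant '[[0.04,0.05,0.1,0,0,0],[0.04,0.05,0.25,0,0,0],[0.04,0.05,0.38,0,0,0],[0.04,0.05,0.5,0,0,0],[0.04,0.05,0.62,0,0,0],[0.04,0.05,0.74,0,0,0],[0.04,0.05,0.86,0,0,0],[0.04,0.05,0.96,0,0,0],[0.04,0.05,1.06,0,0,0],[0.04,0.05,1.12,0,0,0]]'; python3 -m pendant '[[0,0,0.05,0,0,0],[0,0,0.08,0,0,0],[0,0,0.08,0,0,0]]'
```

```text
time_s: 23.12
tool_pos: [0.4874, 0.322, 0.1436]
eef_rot: [0.723, 0.691, 0.003, 0.001]
force: [-1.8, -1.5, 14.1]
opening: 0.001
grip_force: 6.7
time_s: 23.37
tool_pos: [0.4874, 0.322, 0.1403]
eef_rot: [0.723, 0.691, 0.003, 0.001]
force: [-1.4, -1.8, 12.6]
opening: -0.001
grip_force: 6.3
```

```bash
python3 -m pendant '[[0,0,0.05,0,0,0],[0,0,0.1,0,0,0],[0,0,0.15,0,0,0],[0,0,0.15,0,0,0]]'; python3 -m pendant '[[0,0,0.05,0,0,0],[0,0,0.1,0,0,0],[0,0,0.1,0,0,0]]'
```

```text
time_s: 23.7
tool_pos: [0.4874, 0.322, 0.1348]
eef_rot: [0.723, 0.691, 0.003, 0.001]
force: [-2.0, -1.3, 12.7]
opening: -0.001
grip_force: 6.4
time_s: 23.95
tool_pos: [0.4875, 0.3221, 0.1345]
eef_rot: [0.723, 0.691, 0.004, 0.001]
force: [-7.9, -6.3, 33.3]
opening: -0.002
grip_force: 16.7
```

```bash
for i in 1 2 3; do python3 -m pendant '[[0,0,0,0,0,0],[0,0,0,0,0,0],[0,0,0,0,0,0],[0,0,0,0,0,0],[0,0,0,0,0,0],[0,0,0,0,0,0],[0,0,0,0,0,0],[0,0,0,0,0,0],[0,0,0,0,0,0],[0,0,0,0,0,0]]' | egrep 'time|force|pos';python3 -c "
from h import *
snap('side','p$i',(210,150,400,300),2)";done; python3 - <<'E'
import cv2,numpy as np
cv2.imwrite('pics/p.png',np.hstack([cv2.imread(f'pics/p{i}.png') for i in (1,3)]))
E
```

```text
time_s: 24.78
tool_pos: [0.4875, 0.3221, 0.1345]
force: [-7.2, -5.7, 33.4]
grip_force: 16.4
time_s: 25.67
tool_pos: [0.4875, 0.3221, 0.1345]
force: [-7.5, -5.0, 33.5]
grip_force: 16.4
time_s: 26.55
tool_pos: [0.4875, 0.3221, 0.1345]
force: [-7.7, -5.8, 32.8]
grip_force: 16.4
```

View pics/p.png

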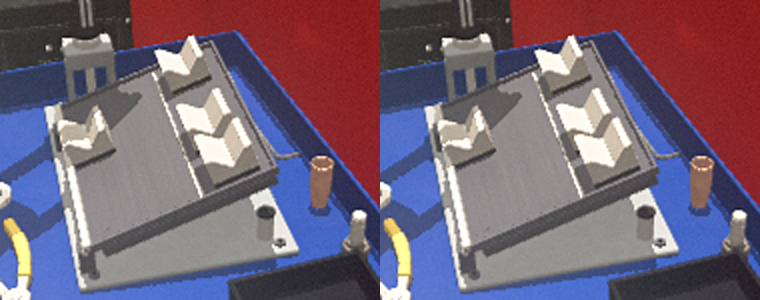

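```bash
for i in 1 2; do python3 -m pendant '[[0,0,0,0,0,0],[0,0,0,0,0,0],[0,0,0,0,0,0],[0,0,0,0,0,0],[0,0,0,0,0,0],[0,0,0,0,0,0],[0,0,0,0,0,0],[0,0,0,0,0,0],[0,0,0,0,0,0],[0,0,0,0,0,0]]' |grep time;done;python3 -c "
from h import *
snap('side','p5')
a,b=[np.load(f'pics/p{i}.npy').astype(float).mean(2) for i in (1,5)]
for n,(x0,y0,x1,y1) in dict(B=(285,165,318,200),A=(235,200,270,235),PC=(285,190,342,245)).items():
  print(n,np.abs(a-b)[y0:y1,x0:x1].mean(),cv2.phaseCorrelate(a[y0:y1,x0:x1].copy(),b[y0:y1,x0:x1].copy()))"
python3 -m pendant '[[0,0,-0.15,0,0,0],[0,0,-0.3,0,0,0],[0,0,-0.45,0,0,0],[0,0,-0.6,0,0,0],[0,0,-0.75,0,0,0],[0,0,-0.9,0,0,0],[0,0,-1.05,0,0,0],[0,0,-1.2,0,0,0],[0,0,-1.5,0,0,0],[0,0,-2,0,0,0]]'
python3 -m pendant '[[0,0,-1,0,0,0],[-1,0.4,-1.8,0,0,0],[-2,0.6,-2.6,0,0,0],[-3,0.6,-3.2,0,0,0],[-3.4,0.6,-3.2,0,0,0],[-3.4,0.6,-3.2,0,0,0],[-3.4,0.6,-3.2,0,0,0]]' 0.8; python3 -c "
from h import *
snap('wrist','w7',None,1.25);print(read_state()['tool_pos'])"
```

```text
time_s: 27.43
time_s: 28.27
B 1.9780663780663779 ((-0.03070349665051353, 0.03174220755335355), 1.0017212908868516)
A 1.9523809523809523 ((-0.03372577493363238, 0.010445551217461713), 0.998286751672823)
PC 1.8077618288144606 ((0.027686464961288237, 0.01378193241090031), 0.9984752972068792)
time_s: 29.15
tool_pos: [0.4853, 0.3208, 0.2065]
eef_rot: [0.723, 0.691, -0.001, -0.0]
force: [-0.7, 0.5, 0.4]
opening: 0.002
grip_force: 0.0
time_s: 29.73
tool_pos: [0.5043, 0.1831, 0.3369]
eef_rot: [0.724, 0.69, 0.002, 0.001]
force: [-0.1, 0.7, -0.4]
opening: 0.799
grip_force: 0.0
[0.50389113 0.18410422 0.3356622 ]
```

View pics/w7.png

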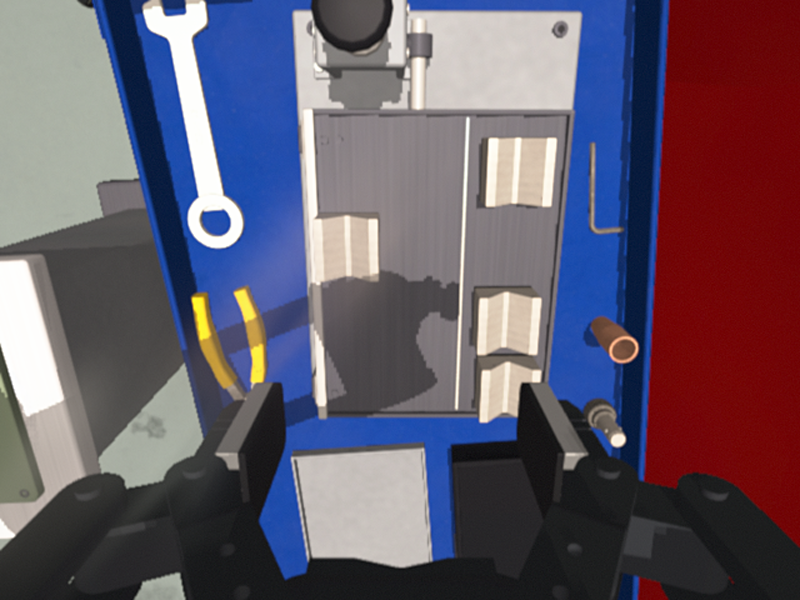

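```bash
python3 - <<'E'
from m import *
meas("w7",{"A":(.082,[(314,216),(378,218),(379,283),(315,282)]),"B":(.082,[(486,137),(557,138),(551,208),(483,205)]),"P":(.082,[(478,293),(541,292),(538,357),(477,354)]),"C":(.082,[(480,362),(542,361),(537,421),(478,422)])})
go((.457,.17,.058),np.radians(-2.6))
E
```

```text
A [0.462 0.173] yaw x-edge -4.2 y-edge -3.799999999999997 size 0.05 0.052
B [0.595 0.225] yaw x-edge -4.5 y-edge -2.5999999999999943 size 0.052 0.05
P [0.589 0.104] yaw x-edge -3.9 y-edge -0.9000000000000057 size 0.051 0.055
C [0.59  0.043] yaw x-edge -1.8 y-edge -2.200000000000003 size 0.051 0.057
go [-0.42 -1.16  6.94] [ 0.01 -0.01 -0.02] cur [0.5039 0.1841 0.3357] yaw -2.7 j6 0.38 t 29.8
```

```bash
python3 -m pendant '[[-0.2,-0.5,0.8,0,0,0.2],[-0.4,-1,1.6,0,0,0.2],[-0.37,-1.04,2.5,0,0,0.2],[-0.37,-1.04,3.4,0,0,0.2],[-0.37,-1.04,4.3,0,0,0.2],[-0.37,-1.04,5.2,0,0,0.2],[-0.37,-1.04,6,0,0,0.2],[-0.37,-1.04,6.6,0,0,0.2],[-0.37,-1.04,6.95,0,0,0.2],[-0.37,-1.04,6.98,0,0,0.2]]' 0.78; python3 -m pendant '[[0,0,0,0,0,0],[0,0,0,0,0,0],[0,0,0,0,0,0],[0,0,0,0,0,0],[0,0,0,0,0,0],[0,0,0,0,0,0]]' 0.3 60;python3 -c "
from h import *
go((.62,-.20,.13),np.radians(2))"
```

```text
time_s: 30.62
tool_pos: [0.4585, 0.1719, 0.0522]
eef_rot: [0.73, 0.684, -0.004, -0.002]
force: [-0.1, 0.1, -0.6]
opening: 0.779
grip_force: 0.0
time_s: 31.12
tool_pos: [0.4619, 0.1718, 0.0567]
eef_rot: [0.73, 0.683, 0.001, 0.0]
force: [1.1, 0.6, -0.5]
opening: 0.568
grip_force: 62.7
go [-9.01  4.56 -1.83] [ 0.01 -0.01 -0.97] cur [0.4619 0.1718 0.0567] yaw -3.8 j6 0.4 t 31.1
```

```bash
python3 -m pendant '[[0,0,-0.7,0,0,0],[0,0,-1.5,0,0,0],[-0.7,0.4,-2,0,0,0],[-1.5,0.8,-2,0,0,-0.2],[-2.4,1.2,-2,0,0,-0.4],[-3.3,1.6,-2,0,0,-0.6],[-4.2,2,-2,0,0,-0.8],[-5.1,2.5,-2,0,0,-0.95],[-6,3,-2,0,0,-0.95],[-6.9,3.5,-2,0,0,-0.95]]'; python3 -m pendant '[[-0.9,0.6,0,0,0,0],[-1.4,1.1,0,0,0,0],[-1.4,1.1,0.5,0,0,0],[-1.4,1.1,1,0,0,0],[-1.4,1.1,1,0,0,0]]';python3 -c "
from h import *
go((.62,-.17,.014),np.radians(2));print(read_state()['opening'])"
```

```text
time_s: 31.95
tool_pos: [0.5831, -0.115, 0.1363]
eef_rot: [0.695, 0.719, 0.0, -0.0]
force: [0.5, -0.4, -0.9]
opening: 0.567
grip_force: 65.5
time_s: 32.37
tool_pos: [0.626, -0.1674, 0.0918]
eef_rot: [0.696, 0.718, -0.002, -0.004]
force: [-1.2, -0.2, -1.2]
opening: 0.568
grip_force: 65.5
go [-0.07 -0.14  1.95] [-0.08 -0.03 -0.03] cur [ 0.626  -0.1674  0.0918] yaw 1.8 j6 -0.31 t 32.4
0.567787175277028
```

```bash
python3 -m pendant '[[-0.06,-0.12,0.6,0,0,0],[-0.06,-0.12,1.2,0,0,0],[-0.06,-0.12,1.6,0,0,0],[-0.06,-0.12,1.8,0,0,0],[-0.06,-0.12,1.9,0,0,0],[-0.06,-0.12,1.95,0,0,0],[-0.06,-0.12,1.97,0,0,0],[-0.06,-0.12,1.97,0,0,0]]'; python3 -m pendant '[[0,0,0,0,0,0],[0,0,0,0,0,0],[0,0,0,0,0,0],[0,0,-0.5,0,0,0],[0,0,-1.4,0,0,0],[0,0,-2.4,0,0,0],[0,0,-3.3,0,0,0],[0.9,-0.2,-3.7,0,0,0],[1.8,-0.4,-3.7,0,0,0.3],[2.7,-0.6,-3.7,0,0,0.6]]' 0.8; python3 -c "
from h import *
go((.590,.042,.056),np.radians(-2.6))"
```

```text
time_s: 33.03
tool_pos: [0.6248, -0.1701, 0.0184]
eef_rot: [0.695, 0.719, 0.001, 0.001]
force: [0.4, 0.7, -1.4]
opening: 0.574
grip_force: 65.6
time_s: 33.87
tool_pos: [0.597, -0.0624, 0.1676]
eef_rot: [0.719, 0.695, 0.002, 0.002]
force: [0.4, 0.6, 0.3]
opening: 0.799
grip_force: 0.0
go [ 2.6  -0.27  2.79] [0.05 0.   0.12] cur [ 0.597  -0.0624  0.1676] yaw -1.9 j6 -0.09 t 33.9
```

```bash
python3 -m pendant '[[0.8,-0.1,0,0,0,0.1],[1.6,-0.2,0,0,0,0.12],[2.4,-0.25,0.4,0,0,0.12],[2.6,-0.27,1.2,0,0,0.12],[2.6,-0.27,2,0,0,0.12],[2.6,-0.27,2.6,0,0,0.12],[2.6,-0.27,2.78,0,0,0.12],[2.6,-0.27,2.78,0,0,0.12],[2.6,-0.27,2.78,0,0,0.12]]' 0.8; python3 -m pendant '[[0,0,0,0,0,0],[0,0,0,0,0,0],[0,0,0,0,0,0],[0,0,0,0,0,0],[0,0,0,0,0,0],[0,0,-0.8,0,0,0],[0,0,-1.6,0,0,0],[0,0,-2.2,0,0,0],[0,0,-2.2,0,0,0]]' 0.3;python3 -c "
from h import *
go((.453,-.285,.09),np.radians(1.5))"
```

```text
time_s: 34.62
tool_pos: [0.5896, 0.0412, 0.055]
eef_rot: [0.722, 0.692, 0.001, 0.0]
force: [-0.3, -0.3, 1.0]
opening: 0.799
grip_force: 0.0
time_s: 35.37
tool_pos: [0.5922, 0.0414, 0.1484]
eef_rot: [0.722, 0.692, 0.005, 0.004]
force: [1.2, -0.4, 0.0]
opening: 0.568
grip_force: 62.9
go [-8.3  -3.15  1.41] [ 0.12 -0.01 -0.65] cur [0.5922 0.0414 0.1484] yaw -2.4 j6 0.09 t 35.4
```

```bash
python3 -m pendant '[[-0.9,-0.3,0,0,0,0],[-1.8,-0.7,0,0,0,-0.2],[-2.7,-1,0,0,0,-0.4],[-3.6,-1.3,0,0,0,-0.65],[-4.5,-1.7,0,0,0,-0.65],[-5.4,-2.1,0,0,0,-0.65],[-6.3,-2.4,0,0,0,-0.65],[-7.2,-2.8,0,0,0,-0.65],[-8.1,-3.1,0.4,0,0,-0.65],[-8.3,-3.15,1.2,0,0,-0.65]]'; python3 -m pendant '[[0,0,0.5,0,0,0],[0,0,0.5,0,0,0],[0,0,0.5,0,0,0]]';python3 -c "
from h import *
go((.453,-.285,.0105),np.radians(1.5));print(read_state()['opening'])"
```

```text
time_s: 36.2
tool_pos: [0.4494, -0.2913, 0.0969]
eef_rot: [0.699, 0.715, 0.0, 0.005]
force: [1.1, 0.7, -0.9]
opening: 0.571
grip_force: 62.9
time_s: 36.45
tool_pos: [0.448, -0.2847, 0.0733]
eef_rot: [0.698, 0.716, -0.0, -0.001]
force: [0.8, 0.4, -0.3]
opening: 0.575
grip_force: 62.7
go [-0.01  0.13  1.57] [-0.02 -0.02 -0.01] cur [ 0.448  -0.2847  0.0733] yaw 1.5 j6 -0.61 t 36.5
0.5751221130438422
```

```bash
python3 -m pendant '[[-0.01,0.1,0.6,0,0,0],[-0.01,0.1,1.1,0,0,0],[-0.01,0.1,1.4,0,0,0],[-0.01,0.1,1.55,0,0,0],[-0.01,0.1,1.6,0,0,0],[-0.01,0.1,1.6,0,0,0],[-0.01,0.1,1.6,0,0,0]]'; python3 -m pendant '[[0,0,0,0,0,0],[0,0,0,0,0,0],[0,0,0,0,0,0],[0,0,-0.5,0,0,0],[0,0,-1.4,0,0,0],[0,0,-2.4,0,0,0],[0.6,0.2,-3.3,0,0,0],[1.4,0.5,-3.7,0,0,0],[2.3,0.8,-3.7,0,0,0.2],[3.2,1.1,-3.7,0,0,0.4]]' 0.78; python3 -c "
from h import *
go((.590,.103,.056),np.radians(-2.2))"
```

```text
time_s: 37.03
tool_pos: [0.4543, -0.2857, 0.0117]
eef_rot: [0.698, 0.717, 0.0, 0.002]
force: [1.0, -0.4, -1.8]
opening: 0.567
grip_force: 62.8
time_s: 37.87
tool_pos: [0.4947, -0.1555, 0.1602]
eef_rot: [0.714, 0.701, 0.001, 0.002]
force: [0.0, 0.2, -0.4]
opening: 0.782
grip_force: 0.0
go [6.51 2.25 2.61] [0.04 0.01 0.19] cur [ 0.4947 -0.1555  0.1602] yaw -1.1 j6 -0.31 t 37.9
```

```bash
python3 -m pendant '[[0.9,0.3,0,0,0,0],[1.8,0.6,0,0,0,0.1],[2.7,0.9,0,0,0,0.2],[3.6,1.2,0,0,0,0.2],[4.5,1.5,0,0,0,0.2],[5.4,1.9,0,0,0,0.2],[6.3,2.2,0,0,0,0.2],[6.5,2.25,0.8,0,0,0.2],[6.5,2.25,1.5,0,0,0.2],[6.5,2.25,1.5,0,0,0.2]]' 0.8; python3 -c "
from h import *
go((.590,.103,.056),np.radians(-2.2))"
```

```text
time_s: 38.7
tool_pos: [0.584, 0.1029, 0.0929]
eef_rot: [0.719, 0.695, -0.004, -0.003]
force: [-0.6, -0.2, -1.8]
opening: 0.796
grip_force: 0.0
go [0.01 0.16 0.92] [-0.1   0.02  0.03] cur [0.584  0.1029 0.0929] yaw -2.0 j6 0.19 t 38.7
```

```bash
python3 -m pendant '[[0,0.05,0.4,0,0,0],[0,0.05,0.8,0,0,0],[0,0.05,1,0,0,0],[0,0.05,1.02,0,0,0],[0,0.05,1.02,0,0,0]]'; python3 -m pendant '[[0,0,0,0,0,0],[0,0,0,0,0,0],[0,0,0,0,0,0],[0,0,0,0,0,0],[0,0,0,0,0,0],[0,0,-0.8,0,0,0],[0,0,-1.6,0,0,0],[0,0,-2.2,0,0,0],[0,0,-2.2,0,0,0]]' 0.3;python3 -c "
from h import *
go((.453,-.200,.09),np.radians(1.5))"
```

```text
time_s: 39.12
tool_pos: [0.5899, 0.1019, 0.0579]
eef_rot: [0.72, 0.694, 0.0, 0.0]
force: [-0.3, -0.0, 0.0]
opening: 0.8
grip_force: 0.0
time_s: 39.87
tool_pos: [0.5929, 0.1028, 0.1511]
eef_rot: [0.72, 0.694, 0.005, 0.003]
force: [1.3, 0.3, -1.3]
opening: 0.569
grip_force: 63.0
go [-7.7  -3.23  1.48] [ 0.11 -0.02 -0.6 ] cur [0.5929 0.1028 0.1511] yaw -2.1 j6 0.19 t 39.9
```

```bash
python3 -m pendant '[[-0.9,-0.3,0,0,0,0],[-1.8,-0.7,0,0,0,-0.2],[-2.7,-1,0,0,0,-0.4],[-3.6,-1.4,0,0,0,-0.6],[-4.5,-1.8,0,0,0,-0.6],[-5.4,-2.2,0,0,0,-0.6],[-6.3,-2.6,0,0,0,-0.6],[-7.2,-3,0,0,0,-0.6],[-7.7,-3.2,0.4,0,0,-0.6],[-7.7,-3.2,1.2,0,0,-0.6]]'; python3 -m pendant '[[0,0,0.5,0,0,0],[0,0,0.5,0,0,0],[0,0,0.5,0,0,0]]';python3 -c "
from h import *
go((.453,-.200,.0115),np.radians(1.5));print(read_state()['opening'])"
```

```text
time_s: 40.7
tool_pos: [0.451, -0.2054, 0.0993]
eef_rot: [0.699, 0.715, 0.001, 0.004]
force: [1.0, 0.4, -1.9]
opening: 0.567
grip_force: 63.0
time_s: 40.95
tool_pos: [0.4494, -0.2004, 0.0762]
eef_rot: [0.698, 0.716, -0.0, -0.002]
force: [-0.5, -0.5, -0.6]
opening: 0.566
grip_force: 62.8
go [0.01 0.09 1.62] [-0.03 -0.02 -0.  ] cur [ 0.4494 -0.2004  0.0762] yaw 1.5 j6 -0.47 t 41.0
0.5661360230893075
```

```bash
python3 -m pendant '[[0,0.08,0.6,0,0,0],[0,0.08,1.1,0,0,0],[0,0.08,1.4,0,0,0],[0,0.08,1.55,0,0,0],[0,0.08,1.62,0,0,0],[0,0.08,1.64,0,0,0],[0,0.08,1.64,0,0,0]]'; python3 -m pendant '[[0,0,0,0,0,0],[0,0,0,0,0,0],[0,0,0,0,0,0],[0,0,-0.5,0,0,0],[0,0,-1.4,0,0,0],[0,0,-2.4,0,0,0],[0.6,0.2,-3.3,0,0,0],[1.4,0.5,-3.7,0,0,0],[2.3,0.8,-3.7,0,0,0.3],[3.2,1.1,-3.7,0,0,0.6]]' 0.78; python3 -c "
from h import *
go((.595,.225,.057),np.radians(-3))"
```

```text
time_s: 41.53
tool_pos: [0.4541, -0.2005, 0.0141]
eef_rot: [0.698, 0.716, 0.0, 0.001]
force: [-3.1, 2.2, 9.4]
opening: 0.568
grip_force: 64.1
time_s: 42.37
tool_pos: [0.4958, -0.0707, 0.162]
eef_rot: [0.721, 0.693, 0.002, 0.002]
force: [0.6, -0.8, -0.2]
opening: 0.778
grip_force: 0.0
go [7.49 2.17 2.63] [0.05 0.01 0.12] cur [ 0.4958 -0.0707  0.162 ] yaw -2.3 j6 -0.13 t 42.4
```

```bash
python3 -m pendant '[[0.9,0.3,0,0,0,0],[1.8,0.6,0,0,0,0.1],[2.7,0.9,0,0,0,0.12],[3.6,1.2,0,0,0,0.12],[4.5,1.5,0,0,0,0.12],[5.4,1.8,0,0,0,0.12],[6.3,2,0,0,0,0.12],[7.2,2.1,0.4,0,0,0.12],[7.45,2.17,1.2,0,0,0.12],[7.45,2.17,1.5,0,0,0.12]]' 0.8; python3 -m pendant '[[0,0,0,0,0,0],[0,0,0,0,0,0]]'; python3 -c "
from h import *
go((.595,.225,.057),np.radians(-3))"
```

```text
time_s: 43.2
tool_pos: [0.5911, 0.2261, 0.0965]
eef_rot: [0.723, 0.691, -0.001, -0.001]
force: [-0.8, -0.3, -1.4]
opening: 0.798
grip_force: 0.0
time_s: 43.37
tool_pos: [0.5918, 0.223, 0.0993]
eef_rot: [0.724, 0.69, -0.001, -0.0]
force: [0.3, -0.0, -0.3]
opening: 0.802
grip_force: 0.0
go [0.05 0.08 1.06] [-0.01  0.    0.03] cur [0.5918 0.223  0.0993] yaw -2.8 j6 0.39 t 43.4
```

```bash
python3 -m pendant '[[0.04,0.06,0.4,0,0,0],[0.04,0.06,0.8,0,0,0],[0.04,0.06,1.02,0,0,0],[0.04,0.06,1.06,0,0,0],[0.04,0.06,1.06,0,0,0]]'; python3 -m pendant '[[0,0,0,0,0,0],[0,0,0,0,0,0],[0,0,0,0,0,0],[0,0,0,0,0,0],[0,0,0,0,0,0],[0,0,-0.8,0,0,0],[0,0,-1.6,0,0,0],[0,0,-2.2,0,0,0],[0,0,-2.2,0,0,0]]' 0.3;python3 -c "
from h import *
go((.455,-.115,.09),np.radians(1.5))"
```

```text
time_s: 43.78
tool_pos: [0.5949, 0.2241, 0.058]
eef_rot: [0.725, 0.689, 0.0, 0.0]
force: [0.3, -0.0, 1.3]
opening: 0.803
grip_force: 0.0
time_s: 44.53
tool_pos: [0.5975, 0.2256, 0.1514]
eef_rot: [0.724, 0.689, 0.005, 0.002]
force: [1.0, -0.1, -1.5]
opening: 0.567
grip_force: 62.8
go [-8.69 -3.15  1.46] [ 0.1  -0.04 -0.72] cur [0.5975 0.2256 0.1514] yaw -2.8 j6 0.39 t 44.5
```

```bash
python3 -m pendant '[[-0.9,-0.3,0,0,0,0],[-1.8,-0.7,0,0,0,-0.2],[-2.7,-1,0,0,0,-0.4],[-3.6,-1.4,0,0,0,-0.7],[-4.5,-1.7,0,0,0,-0.7],[-5.4,-2,0,0,0,-0.7],[-6.3,-2.4,0,0,0,-0.7],[-7.2,-2.7,0,0,0,-0.7],[-8.1,-3,0.4,0,0,-0.7],[-8.7,-3.1,1.2,0,0,-0.7]]'; python3 -m pendant '[[0,0,0.5,0,0,0],[0,0,0.5,0,0,0],[0,0,0.5,0,0,0]]';python3 -c "
from h import *
go((.455,-.115,.0125),np.radians(1.5));print(read_state()['opening'])"
```

```text
time_s: 45.37
tool_pos: [0.4538, -0.1199, 0.0994]
eef_rot: [0.699, 0.715, 0.001, 0.003]
force: [0.9, -0.3, -1.7]
opening: 0.568
grip_force: 62.8
time_s: 45.62
tool_pos: [0.4525, -0.1169, 0.0765]
eef_rot: [0.699, 0.715, -0.001, -0.001]
force: [-0.1, 0.5, 0.2]
opening: 0.568
grip_force: 62.6
go [0.04 0.07 1.6 ] [-0.03 -0.01 -0.03] cur [ 0.4525 -0.1169  0.0765] yaw 1.3 j6 -0.3 t 45.6
0.5675899637337413
```

Lower, release, rise clear for a last look at tray and bin.

```bash
python3 -m pendant '[[0,0.05,0.6,0,0,0],[0,0.05,1.1,0,0,0],[0,0.05,1.4,0,0,0],[0,0.05,1.55,0,0,0],[0,0.05,1.62,0,0,0],[0,0.05,1.64,0,0,0],[0,0.05,1.64,0,0,0]]'; python3 -m pendant '[[0,0,0,0,0,0],[0,0,0,0,0,0],[0,0,0,0,0,0],[0,0,-0.5,0,0,0],[0,0,-1.4,0,0,0],[0,0,-2.4,0,0,0],[0.6,0.2,-3.3,0,0,0],[1.2,0.4,-4.2,0,0,0],[1.8,0.6,-5.1,0,0,0],[2.4,0.8,-6,0,0,0]]' 0.78; python3 -m pendant '[[0.5,0,-0.8,0,0,0],[0.9,0,-1.6,0,0,0],[0.9,0,-2.4,0,0,0],[0.9,0,-2.4,0,0,0],[0.9,0,-2.4,0,0,0]]';python3 -c "
from h import *
snap('wrist','w8',None,1.25);snap('side','s8',(230,150,550,450),2)
cv2.imwrite('pics/f.png',np.hstack([cv2.imread('pics/w8.png')[0:600,200:650][:, :],cv2.resize(cv2.imread('pics/s8.png'),(350,328)) if 0 else cv2.copyMakeBorder(cv2.resize(cv2.imread('pics/s8.png'),(350,328)),0,272,0,0,0)]))"
```

```text
time_s: 46.2
tool_pos: [0.456, -0.1162, 0.0141]
eef_rot: [0.698, 0.716, 0.001, 0.0]
force: [-4.2, 2.4, 11.2]
opening: 0.568
grip_force: 64.1
time_s: 47.03
tool_pos: [0.4835, -0.0243, 0.2464]
eef_rot: [0.699, 0.715, 0.0, 0.0]
force: [0.3, -1.0, 0.1]
opening: 0.783
grip_force: 0.0
time_s: 47.45
tool_pos: [0.4835, 0.011, 0.3421]
eef_rot: [0.698, 0.716, 0.002, 0.002]
force: [-0.2, 0.3, -0.6]
opening: 0.781
grip_force: 0.0
```

View pics/w8.png

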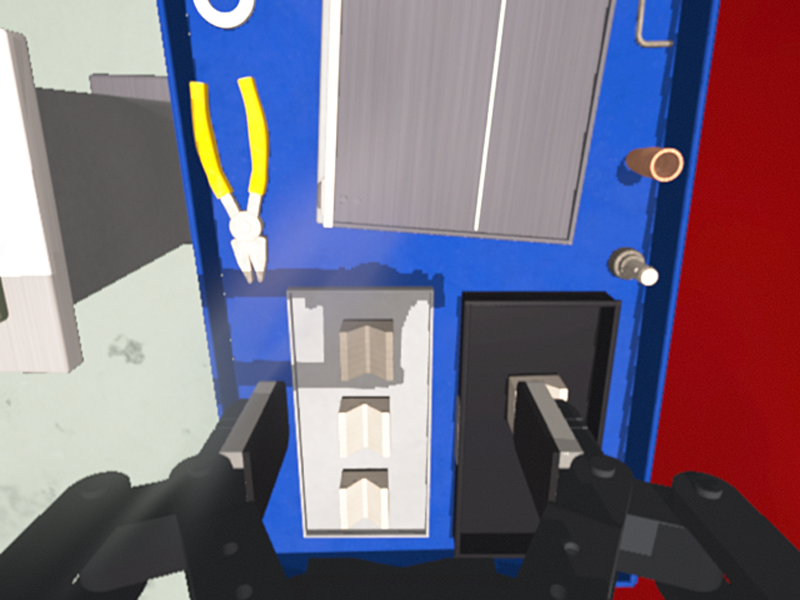

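View pics/s8.png

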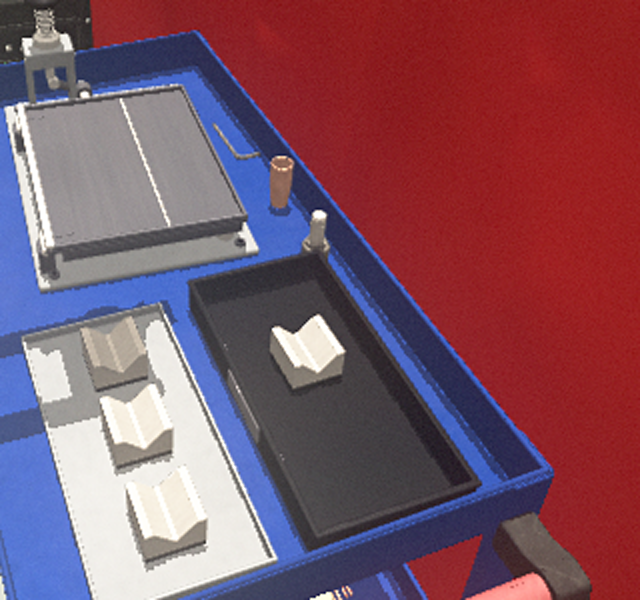

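Three supports stand flat in the tray and one stands flat in the bin (around pixel 308,350 of the side crop). The plate is empty and the tools are where they were.

```bash
python3 -c "
from workcell import *
print(close_job())"
```

```text
the job is handed in; nothing more can be done
None
```

The job is handed in, with no verdict shown: of the four supports present, three held and stand in the steel tray, the one that slid to the stop bar stands in the black bin, and the tools were not moved.

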